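Close the wax mould

ROBOT

A 6-joint arm with a two-finger parallel gripper is mounted at the origin on the work surface. World frame = base frame: x ahead of the robot, y to its left, z up, the work surface at z = 0. Lengths are in m, angles in rad, forces in N, time in s.
With the tool pointing down it reaches from about 0.15 to 0.775 m from the base axis. Payload 6.1 kg.
Tool frame: the origin (TCP) lies on the centre line of the jaws, within the pads' length; the fingertips stand 19 mm ahead of it and the grasp point (between the pads) is the TCP; z points along the fingers, y is the line along which they close (so a half turn about z gives the same grasp; the last joint's range is limited). The gripper opens to 85 mm and grips with 20 to 120 N. Pads are 22 mm wide; open, the fingers measure 114 mm over their backs; the gripper's body (76 mm by 85 mm) begins 54 mm behind the grasp point. The pads swing forward as they close: fully open they stand 13 mm farther back than shut.
Start: joints at [-1.225, 0.126, -0.04, 1.405, 0, 1.571], TCP at [0.178, -0.494, 0.25] pointing down, gripper open.
Joint ranges: [-2.72, 2.72], [-0.95, 1.95], [-1.27, 1.35], [-1.78, 2.02], [-1.46, 1.47], [-3.14, 3.14]. Speed limits (rad/s): [2.39, 2.39, 3.01, 3.14, 3.14, 3.14].

INTERFACE

Orientations are given as a rotation vector (axis times angle).
In Python, from workcell import arm gives the robot as it stands. The module is installed in compiled form; this text tells all that it offers.
- The arm moves only by the tool move_arm, never from a script. Its argument "increments" is a list of rows, each a list of 7 numbers: the shift along the world's x, y, z as a fraction of full scale, then the turn, a rotation vector about the world's x, y, z as a fraction of full scale, then the closure, from 0 (fully open) to 1 (shut). In form: [[x, y, z, ax, ay, az, fingers], ...]. A call has exactly 8 rows; each row shifts and turns the commanded pose from where the row before left it; what a row does not reach is not made up. Full scale, the value 1, is 0.6 m for a shift and 0.15 rad for a turn. A row lasts 1/8 s, in which the tool goes at most 62.5 mm and 10.7 degrees, less where a joint would pass 70% of its speed; a pose out of reach is approached as far as the arm can. A call with a number of a shift or a turn outside -1 to 1 is refused whole. A call with a gripper value outside its range is refused whole. The fingers move at their own pace and stop on an object; "squeeze" is the grip in N (left out, the last holds). Time passes only in rows, so rows that do not move let the fingers close, or fill a call up. It gives the time, the measured TCP pose, the force, the opening and the grip force at its end, in the units of the state.
- arm.sense(): the state, without advancing time (a new reading comes with each control period).
- arm.snapshot(name): name is "scene" or "side" or "wrist"; returns a dict with "frame" (480x640x3 uint8, blue, green, red), "range_z" (480x640 float32, m along the optical axis (not along the pixel's ray), 0 where there is no reading), "intrinsics" (3x3 intrinsics, pixels), "R" (3x3) and "t" (3): a world point X has camera coordinates R X + t; the wrist camera has in their place "T_tool_cam" (4x4, takes a point from camera to tool coordinates, whose origin is the TCP and whose axes are the flange's). Camera axes: x right, y down, z forward; pixel columns grow to the right and rows downward; lengths in m; the calibration is good to about 2 mm. The wrist camera is an equidistant fisheye: a pixel r from the principal point sees the ray r / f radians off the axis. A picture is of the moment at which its call begins: read the wrist's pose just before it.
- arm.hand_in(): hands the job in; it is judged then, once.
Trained networks look in a picture, given as the dict that the camera call returned (one of the last four; its "shot" number tells which), for a name from the list of things; names that differ only in an ending like _2 or _b are one class to them, and where a whole thing is asked for, a point or a joint stands for the part that bears it (a point fixed in the world has none). Each returns a list of dicts, best first, with "confidence" (0 to 1); they miss things now and then, are a little off and sometimes report something else, mostly with a low value. They report only what shows in the picture. A call takes as long as a camera call. They do not tell look-alikes from the thing itself.
- arm.look_for(label, picture): "at" ([column, row] in pixels, amid what is visible of it).
- arm.outline_of(label, picture): "pixels" (480x640 bool, what is visible of it) and "at" ([column, row] in pixels, amid what is visible of it).
The state is a dict: "clock": time; "qpos": joint angles; "joint_vel": joint speeds; "effort": joint torques, N m; "position": TCP position; "tcp_rot": TCP orientation; "wrist_force": force on the tool from outside, world axes, zero at the start; "wrist_torque": the same for the moment, N m; "grip_width": finger opening in m; "gripper_force": force on a finger pad.
Only numpy, scipy, OpenCV 4.12 (cv2) and the standard library are available. Lean on these libraries where they do the work, as an engineer would, in place of code of your own. Each camera call takes 0.05 s, during which the arm holds its last target. There are 200 camera calls.

TASK

The upper half of the aluminium mould leans on its stand. Put it on the lower half with its raised core face down in the pocket, both holes over the locating pins, lowering it gently until it lies flush all round, and let go. Do not disturb the bur stand, the jar or the brush.

Things in the scene. Friction and masses are not known exactly. Their poses are not given: they have to be found in the camera images.
- upper_half: Upper mould half, loose, aluminium, 180 g: plate 96 (x) by 58 (y) by 10 mm (z); a raised core 40 (x) by 28 (y) mm, 10 mm high, in the middle of one face, the other face (back) plain. Through holes 10 mm wide at x = +36 and -36, y = 0. Origin: centre of the plate's core-side face; z points out of the plain back (plate z 0 to 10, core z -10 to 0). Fits either way round (half turn about z).
- plate_mid (a point): Middle of the upper half's plate (z = 5 mm in its frame, same axes). At the start the plate stands on a short edge, x end up, leaning 20 degrees from vertical, plain back looking towards the stand's -x and slightly up, core on the underside of the lean, between the stand's prongs. Its two long sides, 58 mm apart, are free to grip.
- stand: Fixed plate stand. Wooden foot 110 (x) by 90 (y) by 10 mm; lip 10 mm higher at x = -27 to -35 mm, in front of the plate's lower edge; two 6 mm steel prongs at y = +21 and -21 mm behind the plate, leaning 20 degrees towards +x, tops 97 mm above the bench. Origin: centre of the foot's underside, z up. The plate lifts straight up off it.
- lower_half: Fixed lower mould half: aluminium block 96 (x) by 46 (y) by 18 mm, top face 60 mm above the bench, on a dark steel neck 70 by 36 mm and a foot 120 by 90 by 12 mm. Origin: centre of the foot's underside, z up, x along the length. The block is 12 mm narrower than the upper half, so fingers on the plate's long sides pass beside it.
- seat (a point): Centre of the lower half's top face, 60 mm above the bench, same axes; the upper half's origin comes here when home. In the middle a pocket 44 (x) by 32 (y) mm, 13 mm deep. Two steel locating pins, 7 mm thick with tapered tips, stand 14 mm above the face at x = +36 and -36 mm, y = 0.
- bur_stand: Bystander: round grey stand of small burs, 72 mm across, 47 mm high, origin under its centre. Leave alone.
- jar: Bystander: clear jar with a black cap, 48 mm across, 55 mm high, origin under its centre. Leave alone.
- brush: Bystander: bench brush 150 mm long lying flat, origin under its middle. Leave alone.
Mind the look-alikes: they are no part of the job. There is more than one size of the upper_half; the job needs the middle-sized.

How it is judged:
At the end, for the whole second after the job is handed in: The upper half lies at rest, released, on the lower half, core side down: mating faces within 2 mm, within 3 degrees of level, centred within 4 mm and lengthwise within 6 degrees (either way round) (angle between upper_half's own z axis and vertical below 0.05 rad and z of upper_half in the frame of seat between -0.002 and 0.002 m and horizontal distance between upper_half and seat below 0.004 m and angle between the x axis of upper_half and the x axis of seat, either way round below 0.1 rad and linear speed of upper_half below 0.01 m/s); the robot touches nothing.
It fails at once if the upper half is dropped or slammed onto the lower half (faster than 0.4 m/s within 40 mm of home) (distance between upper_half and seat below 0.04 m and linear speed of upper_half above 0.4 m/s).
It fails at once if the bur stand, jar or brush is moved by more than 30 mm or the stand or jar tipped (distance of any of bur_stand, jar, brush from where it was at the start of the episode above 0.03 m or angle between any of bur_stand, jar's own z axis and vertical above 0.35 rad).
It also fails if it takes over 42 s, if anything falls off the work surface, if the arm or the gripper's body presses on something with over 40 N, if the wrist force passes 120 N, or if a joint passes its speed limit or range.

## Working session

There is one attempt and no reset: what is moved stays moved. The work goes in short steps, Python scripts to look and compute and a tool call to move; the robot and the scene stay as the last step left them, time stands still between calls to the robot, and variables do not carry over. Pictures are saved under pics/ and viewed, at most 10 in all, crops included, and the job is handed in when it is done.

Besides the shell and the picture viewer there is one more tool, called after ">>>" as name(argument=value, ...), one argument or row to a line, values as JSON. move_arm: Moves the arm, as the interface text tells. Its arguments: {"type":"object","properties":{"increments":{"type":"array","items":{"type":"array","items":{"type":"number"}}},"squeeze":{"type":"number"}},"required":["increments"]}

```bash
mkdir -p pics
cat > h.py <<'E'
import numpy as np, cv2
from workcell import arm
def cloud(p):
    z=p["range_z"];K=p["intrinsics"];v,u=np.mgrid[:480,:640]
    c=np.stack([(u-K[0,2])/K[0,0]*z,(v-K[1,2])/K[1,1]*z,z],-1)
    return (c-p["t"])@p["R"]   # R^T (c-t)
E
python3 - <<'E'
from h import *
a=arm.snapshot("scene");b=arm.snapshot("side")
np.savez("s0.npz",**{"a_"+k:a[k] for k in("frame","range_z","intrinsics","R","t")},**{"b_"+k:b[k] for k in("frame","range_z","intrinsics","R","t")})
cv2.imwrite("pics/a.png",a["frame"]);cv2.imwrite("pics/b.png",b["frame"])
for n,p in(("scene",a),("side",b)):
    X=cloud(p)
    for l in("upper_half","stand","lower_half","bur_stand","jar","brush"):
        for d in arm.outline_of(l,p):
            m=d["pixels"]&(p["range_z"]>0)
            print(n,l,round(d["confidence"],2),np.round(d["at"]),m.sum(),np.round(np.median(X[m],0),3) if m.any() else "",np.round(np.percentile(X[m],[3,97],axis=0),3).tolist() if m.any() else "")
print(arm.sense())
E
```

```text
scene upper_half 0.82 [275. 179.] 1746 [ 0.304 -0.206  0.027] [[0.255, -0.266, 0.018], [0.35, -0.144, 0.031]]
scene upper_half 0.81 [310. 309.] 674 [ 0.62  -0.114  0.014] [[0.596, -0.146, 0.01], [0.642, -0.082, 0.018]]
scene upper_half 0.67 [284. 235.] 411 [ 0.489 -0.176  0.08 ] [[0.47, -0.205, 0.014], [0.501, -0.146, 0.104]]
scene upper_half 0.45 [359. 234.] 583 [ 0.464 -0.014  0.051] [[0.437, -0.033, 0.007], [0.476, 0.008, 0.058]]
scene stand 0.83 [284. 251.] 1578 [ 0.494 -0.175  0.01 ] [[0.435, -0.224, 0.006], [0.538, -0.128, 0.036]]
scene lower_half 0.98 [483. 286.] 2729 [0.572 0.224 0.014] [[0.503, 0.179, 0.004], [0.622, 0.279, 0.063]]
scene bur_stand 0.57 [391. 324.] 1159 [0.655 0.036 0.022] [[0.62, 0.005, 0.006], [0.684, 0.067, 0.046]]
scene jar 0.77 [361. 232.] 600 [ 0.464 -0.013  0.051] [[0.434, -0.033, 0.006], [0.476, 0.008, 0.058]]
scene jar 0.49 [168. 269.] 1032 [ 0.538 -0.41   0.018] [[0.448, -0.429, 0.007], [0.587, -0.391, 0.023]]
scene jar 0.47 [483. 283.] 2673 [0.572 0.224 0.014] [[0.504, 0.179, 0.006], [0.622, 0.278, 0.063]]
scene brush 0.75 [167. 266.] 996 [ 0.538 -
[... 1122 characters left out ...]
 'qpos': array([-1.22496908e+00,  1.25784195e-01, -3.95755987e-02,  1.40539397e+00,
       -2.16794330e-05,  1.57079756e+00]), 'joint_vel': array([-9.75903084e-04,  4.01801810e-04, -7.85251631e-04,  9.41633695e-05,
       -1.05122105e-04, -1.67902601e-03]), 'effort': array([ 2.98697982e-03, -4.35555124e+01,  3.53024805e+01,  7.27412717e-04,
        4.56731118e-05,  1.86096408e-06]), 'position': array([ 0.17795465, -0.4939151 ,  0.25031401]), 'tcp_rot': array([ 3.09469949e+00,  5.40511454e-01, -2.20432266e-05]), 'wrist_force': array([ 0.0421987 ,  0.22239739, -0.29414078]), 'wrist_torque': array([-0.01454948,  0.00975862,  0.00914261]), 'gripper_force': 0.0, 'grip_width': 0.08566725318333594}
```

View a.

Run:
```python
import numpy as np,cv2
s=np.load("s0.npz")
a=s["a_frame"][130:370,100:560];b=s["b_frame"][140:430,170:480]
a=cv2.resize(a,(799,417),interpolation=2);cv2.imwrite("pics/a1.png",a)
# enlarged crop of leaning plate from both cams
c=np.hstack([cv2.resize(s["a_frame"][195:285,235:335],(400,360),interpolation=2),cv2.resize(s["b_frame"][230:320,270:370],(400,360),interpolation=2)])
cv2.imwrite("pics/c1.png",c)
```

```text
(no output)
```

View pics/a1.png

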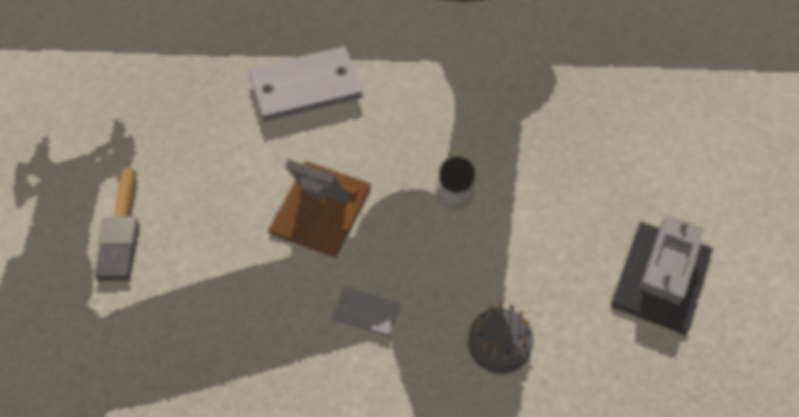

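View pics/c1.png

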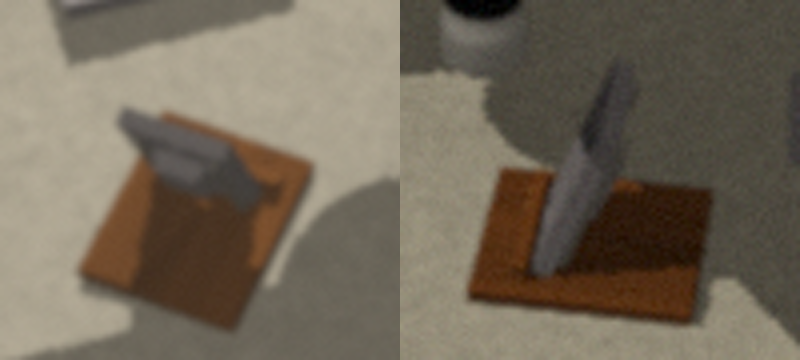

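The candidates for upper_half in the scene view are:
- a large plate lying flat at (275,179)
- a small plate lying flat at (310,309)
- the leaning plate at (284,235)

The leaning plate is the one meant: it is middle-sized and stands between the stand's prongs on the wooden foot. The crop confirms this, with the core visible on its far underside. Next I'll measure the stand, the plate and the lower half.

Run:
```python
from h import *
s=np.load("s0.npz")
def rect(P): 
    r=cv2.minAreaRect((P[:,:2]*1000).astype(np.float32)); return np.round(r[0],1),np.round(r[1],1),round(r[2],1)
for n in"ab":
    p={k:s[n+"_"+k] for k in("frame","range_z","intrinsics","R","t")}
    X=cloud(p).reshape(-1,3);f=p["frame"].reshape(-1,3).astype(int);ok=p["range_z"].ravel()>0
    print(n,"cam",np.round(-p["R"].T@p["t"],3))
    near=lambda c,r:np.hypot(X[:,0]-c[0],X[:,1]-c[1])<r
    hsv=cv2.cvtColor(p["frame"],cv2.COLOR_BGR2HSV).reshape(-1,3)
    w=ok&near((.487,-.18),.1)&(hsv[:,1]>110)
    print("wood",w.sum(),rect(X[w]),np.round(np.median(X[w],0),3))
    # ray-cast the wood pixels to z=10mm
    def cast(m,h):
        v,u=np.divmod(np.flatnonzero(m),640);d=np.c_[u,v,np.ones(len(u))]@np.linalg.inv(p["intrinsics"]).T@p["R"]
        C=-p["R"].T@p["t"];return C+d*((h-C[2])/d[:,2])[:,None]
    print("wood cast",rect(cast(w,.01)))
    pl=ok&near((.487,-.18),.06)&(X[:,2]>.025)&(hsv[:,1]<110)
    Q=X[pl]
    # RANSAC plane
    rng=np.random.default_rng(0);best=0
    for _ in range(400):
        t=Q[rng.choice(len(Q),3,False)];nn=np.cross(t[1]-t[0],t[2]-t[0]);nn/=np.linalg.norm(nn)+1e-12
        i=abs((Q-t[0])@nn)<.002
        if i.sum()>best:best=i.sum();bi=i
    c=Q[bi].mean(0);nn=np.linalg.svd(Q[bi]-c)[2][2];nn*=np.sign(nn[2])
    print("plate",len(Q),best,"c",np.round(c,4),"n",np.round(nn,3),"elev",np.degrees(np.arcsin(nn[2])),"az",np.degrees(np.arctan2(nn[1],nn[0])),"top z",np.percentile(Q[:,2],98))
    tp=Q[Q[:,2]>.093];print("top pts",rect(tp),len(tp))
    t=ok&near((.56,.225),.08)&(X[:,2]>.054)&(X[:,2]<.066)
    print("lower top",t.sum(),rect(X[t]),rect(cast(t,.06)),np.median(X[t,2]))
    pin=ok&near((.56,.225),.08)&(X[:,2]>.067);print("pins",np.round(X[pin],3).tolist())
    ft=ok&near((.56,.225),.09)&(X[:,2]>.008)&(X[:,2]<.016);print("foot",ft.sum(),rect(X[ft]))
```

```text
a cam [ 1.072 -0.084  0.978]
wood 1369 (array([ 480.7, -176.1]), array([ 88.7, 110. ]), 69.5) [ 0.495 -0.176  0.01 ]
wood cast (array([ 481.7, -176.2]), array([ 87.4, 108.2]), 69.5)
plate 439 177 c [ 0.4899 -0.1802  0.0837] n [-0.957  0.264  0.122] elev 6.9926316417646595 az 164.60136802583315 top z 0.10451267307834756
top pts (array([ 491. , -182.8]), array([59.1, 15. ]), 70.2) 173
lower top 748 (array([560.4, 229.8]), array([ 46.3, 100.4]), 67.3) (array([562.1, 229.1]), array([ 46.5, 100.8]), 67.3) 0.06010534894151485
pins [[0.526, 0.243, 0.073], [0.528, 0.244, 0.075], [0.527, 0.241, 0.07], [0.531, 0.24, 0.078], [0.528, 0.245, 0.072], [0.528, 0.24, 0.068], [0.53, 0.24, 0.072], [0.529, 0.243, 0.07], [0.529, 0.245, 0.071], [0.53, 0.241, 0.068], [0.531, 0.243, 0.069], [0.531, 0.245, 0.069], [0.593, 0.214, 0.074], [0.594, 0.216, 0.074], [0.594, 0.217, 0.075], [0.595, 0.212, 0.072], [0.594, 0.215, 0.071], [0.595, 0.216, 0.073], [0.595, 0.218, 0.073], [0.595, 0.213, 0.068], [0.596, 0.214, 0.071], [0.596, 0.216, 0.07], [0.596, 0.218, 0.071], [0.597, 0.215, 0.069], [0.597, 0.217, 0.068]]
f
[... 246 characters left out ...]
ate 528 242 c [ 0.4705 -0.184   0.0717] n [-0.882  0.306  0.358] elev 20.963436888482672 az 160.87186336715612 top z 0.10310904634276885
top pts (array([ 486.8, -184.2]), array([59.4, 16.4]), 69.5) 151
lower top 343 (array([556.6, 227.4]), array([54.2, 97.6]), 67.8) (array([555.7, 223.2]), array([55.4, 97.4]), 67.2) 0.05852069104107988
pins [[0.523, 0.239, 0.075], [0.522, 0.235, 0.074], [0.526, 0.245, 0.068], [0.52, 0.24, 0.069], [0.523, 0.241, 0.068], [0.524, 0.235, 0.068], [0.59, 0.211, 0.075], [0.588, 0.217, 0.069], [0.591, 0.216, 0.069], [0.594, 0.219, 0.067], [0.588, 0.213, 0.068], [0.59, 0.214, 0.067], [0.592, 0.212, 0.068]]
foot 553 (array([555.9, 225.8]), array([ 92.4, 120.8]), 68.5)
```

>>> move_arm(
  increments=[
    [0.019,0.0375,0,0,0,1,0],
    [0.019,0.0375,0,0,0,1,0],
    [0.019,0.0375,0,0,0,1,0],
    [0.019,0.0375,0,0,0,1,0],
    [0.019,0.0375,0,0,0,1,0],
    [0.019,0.0375,0,0,0,1,0],
    [0.019,0.0375,0,0,0,1,0],
    [0.019,0.0375,0,0,0,1,0],
  ],
)

```text
clock: 1.7
position: [0.2694, -0.3131, 0.2504]
tcp_rot: [2.243, 2.199, 0.0]
wrist_force: [0.4, -0.2, 0.0]
grip_width: 0.0856
gripper_force: 0.0
```

>>> move_arm(
  increments=[
    [0.019,0.0375,0,0,0,1,0],
    [0.019,0.0375,0,0,0,1,0],
    [0.019,0.0375,0,0,0,1,0],
    [0.019,0.0375,0,0,0,1,0],
    [0.019,0.0375,0,0,0,1,0],
    [0.019,0.0375,0,0,0,1,0],
    [0.019,0.0375,0,0,0,1,0],
    [0.019,0.0375,0,0,0,1,0],
  ],
)

```text
clock: 2.7
position: [0.3606, -0.1331, 0.2505]
tcp_rot: [0.61, 3.081, -0.0]
wrist_force: [0.2, 0.5, -0.4]
grip_width: 0.0853
gripper_force: 0.0
```

```bash
cat >> h.py <<'E'
from scipy.spatial.transform import Rotation as Rn
def tool(yaw,pitch): # heading yaw, pitch below horizontal (deg); tool y = left
    a,p=np.radians([yaw,pitch]);h=np.array([np.cos(a),np.sin(a),0]);z=np.cos(p)*h-np.sin(p)*np.array([0,0,1]);y=np.array([-np.sin(a),np.cos(a),0])
    return np.c_[np.cross(y,z),y,z]
def go(pos,yaw,pitch):
    s=arm.sense();R0=Rn.from_rotvec(s["tcp_rot"]).as_matrix()
    w=Rn.from_matrix(tool(yaw,pitch)@R0.T).as_rotvec()
    print("clock",s["clock"],"pos",np.round(s["position"],4),"q",np.round(s["qpos"],2),"F",np.round(s["wrist_force"],1),"w",round(s["grip_width"],4),"f",round(s["gripper_force"],1))
    print("total shift units",np.round((np.array(pos)-s["position"])/.6,4),"turn units",np.round(w/.15,3))
E
python3 -c "
from h import *
go((.370,-.139,.122),-20.3,30)"
```

```text
clock 2.7 pos [ 0.3606 -0.1331  0.2505] q [-0.35 -0.14 -0.3   1.41 -0.    0.04] F [ 0.2  0.5 -0.4] w 0.0853 f 0.0
total shift units [ 0.0156 -0.0098 -0.2141] turn units [-2.54  -6.5    0.221]
```

>>> move_arm(
  increments=[
    [0.002,-0.0012,-0.0125,-0.3175,-0.8125,0.028,0],
    [0.002,-0.0012,-0.0125,-0.3175,-0.8125,0.028,0],
    [0.002,-0.0012,-0.0125,-0.3175,-0.8125,0.028,0],
    [0.002,-0.0012,-0.0125,-0.3175,-0.8125,0.028,0],
    [0.002,-0.0012,-0.0125,-0.3175,-0.8125,0.028,0],
    [0.002,-0.0012,-0.0125,-0.3175,-0.8125,0.028,0],
    [0.002,-0.0012,-0.0125,-0.3175,-0.8125,0.028,0],
    [0.002,-0.0012,-0.0125,-0.3175,-0.8125,0.028,0],
  ],
)

```text
clock: 3.7
position: [0.3698, -0.1395, 0.1905]
tcp_rot: [0.374, 2.063, -0.211]
wrist_force: [0.2, 0.1, 0.1]
grip_width: 0.0852
gripper_force: 0.0
```

```bash
python3 -c "
from h import *
go((.370,-.139,.122),-20.3,30)
w=arm.snapshot('wrist');cv2.imwrite('pics/w1.png',w['frame']);print(w['intrinsics'],w['T_tool_cam'],(w['range_z']>0).mean())
for d in arm.look_for('upper_half',w):print(d)"
```

```text
clock 3.7 pos [ 0.3698 -0.1395  0.1905] q [-0.37 -0.94 -1.24  0.22  0.02 -0.  ] F [0.2 0.1 0.1] w 0.0852 f 0.0
total shift units [ 0.0004  0.0009 -0.1142] turn units [-0.013  0.039  0.012]
[[371.64829954   0.         319.53337542]
 [  0.         371.64829954 238.81745963]
 [  0.           0.           1.        ]] [[-2.92073308e-05 -9.63923696e-01 -2.66178714e-01  6.67145868e-02]
 [ 9.99999974e-01 -8.86950453e-05  2.11466669e-04 -8.88833603e-04]
 [-2.27446466e-04 -2.66178700e-01  9.63923673e-01 -1.23953779e-01]
 [ 0.00000000e+00  0.00000000e+00  0.00000000e+00  1.00000000e+00]] 0.9819466145833333
{'at': [320.6, 146.1], 'confidence': 0.86}
{'at': [418.9, 156.1], 'confidence': 0.85}
{'at': [126.9, 18.6], 'confidence': 0.56}
```

View pics/w1.png

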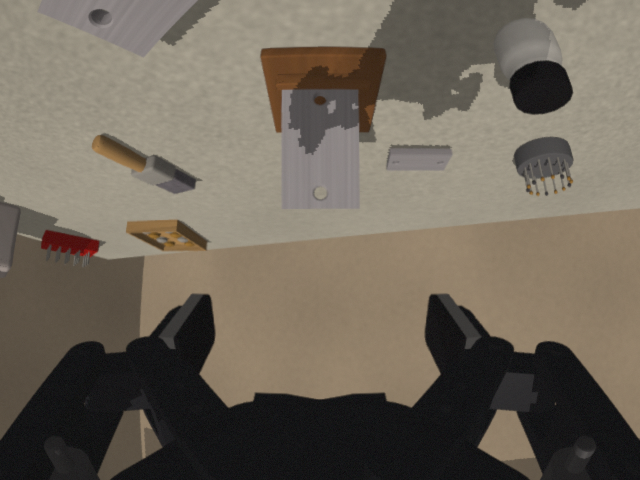

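The wrist view shows the leaning plate at columns 283–358 and rows 90–208, between the fingers laterally. Now I'll measure it with the wrist camera's depth.

```bash
cat >> h.py <<'E'
def wcloud(w,s):
    K=w["intrinsics"];v,u=np.mgrid[:480,:640];x=u-K[0,2];y=v-K[1,2];r=np.hypot(x,y)+1e-9;th=r/K[0,0]
    z=w["range_z"];k=np.tan(th)/r;c=np.stack([x*k*z,y*k*z,z],-1)
    T=w["T_tool_cam"];t=c@T[:3,:3].T+T[:3,3]
    return t@Rn.from_rotvec(s["tcp_rot"]).as_matrix().T+s["position"],t
E
python3 - <<'E'
from h import *
s=arm.sense();w=arm.snapshot("wrist");W,t=wcloud(w,s)
d=[d for d in arm.outline_of("upper_half",w)];
for x in d:print(x["confidence"],x["at"],x["pixels"].sum())
m=min(d,key=lambda x:abs(x["at"][0]-320))["pixels"]&(w["range_z"]>0);P=W[m]
c=np.median(P,0);
for _ in range(5):
    i=abs((P-c)@np.linalg.svd(P-c,full_matrices=False)[2][2])<.002;P=P[i];c=P.mean(0)
n=np.linalg.svd(P-c,full_matrices=False)[2][2];n*=np.sign(n[2])
az=np.arctan2(-n[1],-n[0]);print("n",n,"elev",np.degrees(np.arcsin(n[2])),"heading",np.degrees(az))
y=np.array([-np.sin(az),np.cos(az),0]);u=np.cross(n,y);u*=np.sign(u[2])
q=np.c_[(P-c)@u,(P-c)@y]*1000;r=cv2.minAreaRect(q.astype(np.float32));print(r)
ctr=c+u*r[0][0]/1e3+y*r[0][1]/1e3;mid=ctr-.005*n
print("back ctr",ctr,"mid",mid,"zrange",np.percentile(P[:,2],[1,99]))
print("in tool",(mid-s["position"])@Rn.from_rotvec(s["tcp_rot"]).as_matrix())
z=tool(-20.3,30)[:,2]
go(mid-.09*z,-20.3,30);go(mid,-20.3,30)
E
```

```text
0.73 [125.1, 23.9] 7687
0.63 [423.4, 167.8] 1303
0.6 [320.4, 163.1] 9067
n [-0.88341565  0.3188417   0.34339009] elev 20.08355167790823 heading -19.845488389796053
((-1.2194099426269531, -0.4360504150390625), (58.48091506958008, 91.19444274902344), 89.7008285522461)
back ctr [ 0.46803034 -0.1763246   0.06111935] mid [ 0.47244742 -0.17791881  0.0594024 ] zrange [0.01940839 0.10336882]
in tool [ 0.04819743 -0.00050562  0.15952856]
clock 3.9 pos [ 0.3697 -0.1396  0.1906] q [-0.37 -0.93 -1.23  0.23  0.02 -0.  ] F [1.4 0.6 0.2] w 0.0855 f 0.0
total shift units [ 0.0494 -0.0188 -0.1437] turn units [-0.03   0.     0.015]
clock 3.9 pos [ 0.3697 -0.1396  0.1906] q [-0.37 -0.93 -1.23  0.23  0.02 -0.  ] F [1.4 0.6 0.2] w 0.0855 f 0.0
total shift units [ 0.1713 -0.0638 -0.2187] turn units [-0.03   0.     0.015]
```

>>> move_arm(
  increments=[
    [0.0078,-0.003,-0.0195,0,0,0.007,0],
    [0.0078,-0.003,-0.0195,0,0,0.007,0],
    [0.0078,-0.003,-0.0195,0,0,0.007,0],
    [0.0078,-0.003,-0.0195,0,0,0.007,0],
    [0.0078,-0.003,-0.0195,0,0,0.007,0],
    [0.0078,-0.003,-0.0195,0,0,0.007,0],
    [0.0078,-0.003,-0.0195,0,0,0.007,0],
    [0.0078,-0.003,-0.0195,0,0,0.007,0],
  ],
)

```text
clock: 4.9
position: [0.419, -0.1592, 0.1401]
tcp_rot: [0.375, 2.121, -0.197]
wrist_force: [-0.8, 0.6, -0.1]
grip_width: 0.0852
gripper_force: 0.0
```

```bash
python3 -c "
from h import *
go((.472,-.1776,.057),-19.9,30)"
```

```text
clock 4.9 pos [ 0.419  -0.1592  0.1401] q [-0.38 -0.65 -1.26 -0.03  0.03 -0.02] F [-0.8  0.6 -0.1] w 0.0852 f 0.0
total shift units [ 0.0883 -0.0306 -0.1385] turn units [-0.147 -0.32  -0.   ]
```

```bash
cat > fk.py <<'E'
import numpy as np
from scipy.optimize import least_squares,brentq
D=[(.126,-.04,np.hypot(.178,.494),.2503,np.pi/2),(-.14,-.3,np.hypot(.3606,.1331),.2505,np.pi/2),(-.94,-1.24,np.hypot(.3698,.1395),.1905,.5236),(-.65,-1.26,np.hypot(.419,.1592),.1401,.58)]
def f(p,j2,j3,P):
    a=j2;b=j2-j3;c=P
    return np.array([p[0]+p[1]*np.sin(a)+p[2]*np.cos(a)+p[3]*np.cos(b)+p[4]*np.sin(b)+p[5]*np.cos(c)+p[6]*np.sin(c),
      p[7]+p[1]*np.cos(a)-p[2]*np.sin(a)-p[3]*np.sin(b)+p[4]*np.cos(b)-p[5]*np.sin(c)+p[6]*np.cos(c)])
p0=np.array([0,.3,0,.3,0,.25,.0,.25]);
fit=least_squares(lambda p:np.r_[np.concatenate([f(p,*d[:2],d[4])-d[2:4] for d in D])/.002,(p-p0)/.08],p0).x
E
python3 - <<'E'
from fk import *
print(fit.round(3),[np.round(f(fit,*d[:2],d[4])-d[2:4],3) for d in D])
for P in(30,40,50,60,70):
    for r,z in((.504,.057),(.504,.12),(.43,.1),(.45,.25)):
        s=least_squares(lambda q:f(fit,*q,np.radians(P))-[r,z],[-.3,-1]);print(P,r,z,s.x.round(2),round(np.radians(P)-s.x[0]+s.x[1],2),round(s.cost,5))
E
```

```text
[-0.008  0.522 -0.003  0.457  0.079  0.421  0.006  0.15 ] [array([-0.001, -0.   ]), array([0.001, 0.   ]), array([ 0., -0.]), array([-0.,  0.])]
30 0.504 0.057 [-0.16 -1.38] -0.7 0.0
30 0.504 0.12 [-0.4  -1.28] -0.36 0.0
30 0.43 0.1 [-0.63 -1.41] -0.25 0.0
30 0.45 0.25 [-0.78 -1.09] 0.21 0.0
40 0.504 0.057 [-0.27 -1.23] -0.26 0.0
40 0.504 0.12 [-0.41 -1.13] -0.02 0.0
40 0.43 0.1 [-0.61 -1.25] 0.06 0.0
40 0.45 0.25 [-0.68 -0.93] 0.44 0.0
50 0.504 0.057 [-0.25 -1.07] 0.06 0.0
50 0.504 0.12 [-0.35 -0.97] 0.25 0.0
50 0.43 0.1 [-0.52 -1.1 ] 0.3 0.0
50 0.45 0.25 [-0.56 -0.78] 0.65 0.0
60 0.504 0.057 [-0.18 -0.91] 0.32 0.0
60 0.504 0.12 [-0.25 -0.81] 0.49 0.0
60 0.43 0.1 [-0.41 -0.95] 0.51 0.0
60 0.45 0.25 [-0.43 -0.63] 0.85 0.0
70 0.504 0.057 [-0.08 -0.75] 0.56 0.0
70 0.504 0.12 [-0.14 -0.65] 0.71 0.0
70 0.43 0.1 [-0.28 -0.8 ] 0.7 0.0
70 0.45 0.25 [-0.3  -0.48] 1.04 0.0
```

```bash
python3 -c "
from h import *
go((.4207,-.159,.1155),-19.9,47)"
```

```text
clock 4.9 pos [ 0.419  -0.1592  0.1401] q [-0.38 -0.65 -1.26 -0.03  0.03 -0.02] F [-0.8  0.6 -0.1] w 0.0852 f 0.0
total shift units [ 0.0028  0.0004 -0.041 ] turn units [0.526 1.54  0.004]
```

>>> move_arm(
  increments=[
    [0,0,0,0.085,0.26,0,0],
    [0,0,0,0.085,0.26,0,0],
    [0,0,0,0.085,0.26,0,0],
    [0,0,0,0.085,0.26,0,0],
    [0.0007,0,-0.01,0.085,0.25,0,0],
    [0.0007,0,-0.01,0.085,0.25,0,0],
    [0.0007,0,-0.01,0,0,0,0],
    [0.0007,0,-0.01,0,0,0,0],
  ],
)

```text
clock: 5.9
position: [0.42, -0.1589, 0.1154]
tcp_rot: [0.413, 2.361, -0.166]
wrist_force: [-0.0, -0.0, -0.0]
grip_width: 0.0852
gripper_force: 0.0
```

```bash
python3 -c "
from h import *
go((.472,-.1776,.057),-19.9,47)"
```

```text
clock 5.9 pos [ 0.42   -0.1589  0.1154] q [-0.37 -0.52 -1.09  0.24  0.01 -0.02] F [-0. -0. -0.] w 0.0852 f 0.0
total shift units [ 0.0867 -0.0312 -0.0974] turn units [ 0.016 -0.001  0.001]
```

>>> move_arm(
  increments=[
    [0.0108,-0.0039,-0.0122,0,0,0,0],
    [0.0108,-0.0039,-0.0122,0,0,0,0],
    [0.0108,-0.0039,-0.0122,0,0,0,0],
    [0.0108,-0.0039,-0.0122,0,0,0,0],
    [0.0108,-0.0039,-0.0122,0,0,0,0],
    [0.0108,-0.0039,-0.0122,0,0,0,0],
    [0.0108,-0.0039,-0.0122,0,0,0,0],
    [0.0108,-0.0039,-0.0122,0,0,0,0],
  ],
)

```text
clock: 6.9
position: [0.4725, -0.1779, 0.0575]
tcp_rot: [0.413, 2.36, -0.166]
wrist_force: [-0.6, 0.6, 0.2]
grip_width: 0.0854
gripper_force: 0.0
```

```bash
python3 -c "
from h import *
go((.472,-.1776,.057),-19.9,47)
w=arm.snapshot('wrist');cv2.imwrite('pics/w2.png',w['frame'])"
```

```text
clock 6.9 pos [ 0.4725 -0.1779  0.0575] q [-0.37 -0.27 -1.12 -0.03  0.01 -0.02] F [-0.6  0.6  0.2] w 0.0854 f 0.0
total shift units [-0.0009  0.0005 -0.0008] turn units [0.017 0.004 0.002]
```

View pics/w2.png

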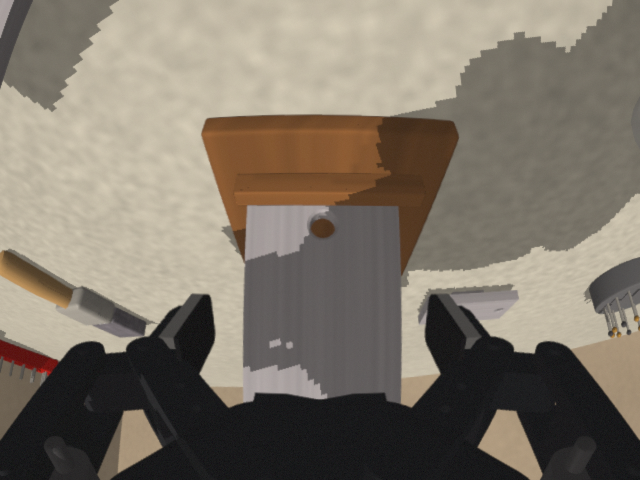

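The plate stands between the open fingers (columns 244–401, fingers at 213 and 427), and it is centred. I'll close the fingers, then lift.

>>> move_arm(
  increments=[
    [0,0,0,0,0,0,0.5],
    [0,0,0,0,0,0,1],
    [0,0,0,0,0,0,1],
    [0,0,0,0,0,0,1],
    [0,0,0,0,0,0,1],
    [0,0,0,0,0,0,1],
    [0,0,0,0,0,0,1],
    [0,0,0,0,0,0,1],
  ],
  squeeze=60,
)

```text
clock: 7.95
position: [0.4719, -0.1776, 0.0582]
tcp_rot: [0.413, 2.36, -0.166]
wrist_force: [-7.2, 2.6, 4.9]
grip_width: 0.0574
gripper_force: 63.4
```

>>> move_arm(
  increments=[
    [0,0,0.01,0,0,0,1],
    [0,0,0.015,0,0,0,1],
    [0,0,0.025,0,0,0,1],
    [0,0,0.035,0,0,0,1],
    [0,0,0.04,0,0,0,1],
    [0,0,0.04,0,0,0,1],
    [0,0,0.04,0,0,0,1],
    [0,0,0.04,0,0,0,1],
  ],
)

```text
clock: 8.95
position: [0.4718, -0.1777, 0.2063]
tcp_rot: [0.413, 2.36, -0.166]
wrist_force: [-0.0, -1.5, -1.9]
grip_width: 0.0568
gripper_force: 64.2
```

Run:
```python
from h import *
go((.56,.228,.22),-22.5,117)
go((.4725,-.1779,.20),-22.5,117)
```

```text
clock 8.95 pos [ 0.4718 -0.1777  0.2063] q [-0.37 -0.45 -0.86  0.41  0.01 -0.02] F [-0.  -1.5 -1.9] w 0.0568 f 64.2
total shift units [0.147  0.6761 0.0228] turn units [ 2.963  7.6   -0.271]
clock 8.95 pos [ 0.4718 -0.1777  0.2063] q [-0.37 -0.45 -0.86  0.41  0.01 -0.02] F [-0.  -1.5 -1.9] w 0.0568 f 64.2
total shift units [ 0.0012 -0.0004 -0.0106] turn units [ 2.963  7.6   -0.271]
```

Run:
```python
from h import *
go((.653,.19,.205),-22.5,90)
```

```text
clock 8.95 pos [ 0.4718 -0.1777  0.2063] q [-0.37 -0.45 -0.86  0.41  0.01 -0.02] F [-0.  -1.5 -1.9] w 0.0568 f 64.2
total shift units [ 0.302   0.6128 -0.0022] turn units [ 1.828  4.671 -0.291]
```

>>> move_arm(
  increments=[
    [0.0189,0.0383,0,0.114,0.292,-0.018,1],
    [0.0189,0.0383,0,0.114,0.292,-0.018,1],
    [0.0189,0.0383,0,0.114,0.292,-0.018,1],
    [0.0189,0.0383,0,0.114,0.292,-0.018,1],
    [0.0189,0.0383,0,0.114,0.292,-0.018,1],
    [0.0189,0.0383,0,0.114,0.292,-0.018,1],
    [0.0189,0.0383,0,0.114,0.292,-0.018,1],
    [0.0189,0.0383,0,0.114,0.292,-0.018,1],
  ],
)

```text
clock: 9.95
position: [0.5632, 0.007, 0.2057]
tcp_rot: [0.51, 2.724, -0.092]
wrist_force: [0.0, -0.1, -2.0]
grip_width: 0.0567
gripper_force: 64.3
```

>>> move_arm(
  increments=[
    [0.0189,0.0383,0,0.114,0.292,-0.018,1],
    [0.0189,0.0383,0,0.114,0.292,-0.018,1],
    [0.0189,0.0383,0,0.114,0.292,-0.018,1],
    [0.0189,0.0383,0,0.114,0.292,-0.018,1],
    [0.0189,0.0383,0,0.114,0.292,-0.018,1],
    [0.0189,0.0383,0,0.114,0.292,-0.018,1],
    [0.0189,0.0383,0,0.114,0.292,-0.018,1],
    [0.0189,0.0383,0,0.114,0.292,-0.018,1],
  ],
)

```text
clock: 10.95
position: [0.6542, 0.1908, 0.2056]
tcp_rot: [-0.612, -3.081, -0.001]
wrist_force: [0.4, 0.4, -1.4]
grip_width: 0.0566
gripper_force: 64.2
```

Run:
```python
from h import *
go((.653,.19,.205),-22.5,90)
s=arm.sense();w=arm.snapshot("wrist");cv2.imwrite("pics/w3.png",w["frame"])
np.savez("w3.npz",rot=s["tcp_rot"],pos=s["position"],**{k:w[k] for k in("frame","range_z","intrinsics","T_tool_cam")})
```

```text
clock 10.95 pos [0.6542 0.1908 0.2056] q [0.28 0.43 0.27 1.41 0.   0.68] F [ 0.4  0.4 -1.4] w 0.0566 f 64.2
total shift units [-0.002  -0.0013 -0.0011] turn units [-0.004 -0.005 -0.004]
```

View pics/w3.png

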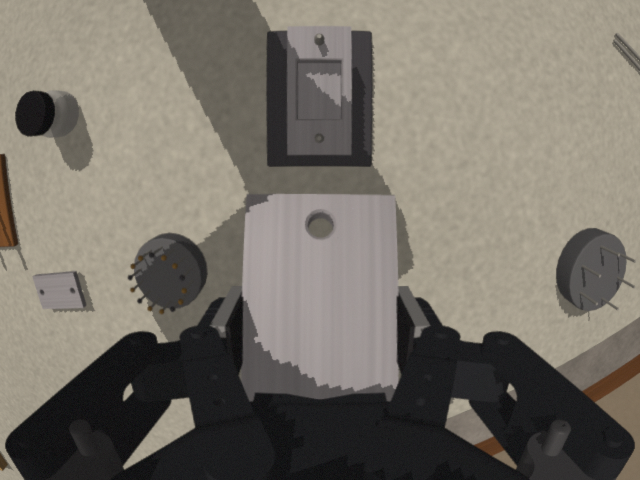

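The wrist view shows the held plate with its hole at (320,225). The lower half is behind it, with pins at (319,40) and (319,138) and the pocket between them. Next I'll measure both in the arm's frame.

Run:
```python
from h import *
w=dict(np.load("w3.npz"));s={"tcp_rot":w["rot"],"position":w["pos"]};W,t=wcloud(w,s);R=Rn.from_rotvec(w["rot"]).as_matrix()
v,u=np.mgrid[:480,:640];ok=w["range_z"]>0
def rect(P):r=cv2.minAreaRect((P[:,:2]*1000).astype(np.float32));return np.round(r[0],2),np.round(r[1],1),round(r[2],2)
# plate back in tool frame
P=t[(u>262)&(u<380)&(v>260)&(v<380)&ok];c=P.mean(0);n=np.linalg.svd(P-c,full_matrices=False)[2][2];n*=-np.sign(n[2])
print("plate n tool",n.round(4),"pitch final",90+np.degrees(np.arctan2(-n[0],-n[2])) ,"c",c.round(4))
ang=np.degrees(np.arctan2(n[0],-n[2]));print("ang",ang)
ax=np.cross([0,1,0],n);ax/=np.linalg.norm(ax);ax*=np.sign(ax[0]) # lengthwise, towards image top
m=(abs((t-c)@n)<.002)&ok&(v>150)&(v<400)&(u>225)&(u<415);Q=t[m]-c
L=Q@ax;Y=Q[:,1]+c[1]
e=[L[(abs(Y-y)<.002)].max() for y in np.arange(-.02,.021,.005)];print("end edge along ax",np.round(e,4))
sd=[(Y[abs(L-l)<.002].min(),Y[abs(L-l)<.002].max()) for l in np.arange(.0,.06,.01)];print("sides",np.round(sd,4).tolist())
# hole
hm=(abs(u-320)<20)&(abs(v-225)<20)&ok&(((t-c)@n)<-.004)
K=w["intrinsics"];x=u-K[0,2];y=v-K[1,2];r=np.hypot(x,y)+1e-9;th=r/K[0,0]
ray=np.stack([x/r*np.sin(th),y/r*np.sin(th),np.cos(th)],-1)@w["T_tool_cam"][:3,:3].T;o=w["T_tool_cam"][:3,3]
cast=lambda m,c,n:o+ray[m]*(((c-o)@n)/(ray[m]@n))[:,None]
H=cast(hm,c,n)-c;q=np.c_[H@ax,H[:,1]+c[1]];print("hole",hm.sum(),q.min(0),q.max(0),q.mean(0))
mid=c-.005*n+ax*(np.median(e)-.048);print("plate mid in tool (xyz)",mid,"n",n)
# lower half, world
for lo,hi,nm in((.054,.066,"top"),(.067,.08,"pins"),(.044,.054,"pocket"),(.005,.02,"foot")):
    m=ok&(v<190)&(u>250)&(u<390)&(W[...,2]>lo)&(W[...,2]<hi)
    if m.sum()>3:
        print(nm,m.sum(),rect(W[m]),np.median(W[m][:,2]).round(4))
        if nm=="pins":
            for a in(v<80,v>=80):
                if (m&a).any():print(np.median(W[m&a],0).round(4),(m&a).sum())
```

```text
plate n tool [ 0.452   0.0089 -0.892 ] pitch final 63.12906203979176 c [ 0.0032 -0.0003 -0.0038]
ang 26.870937960208234
end edge along ax [0.0483 0.0482 0.0481 0.0481 0.0481 0.0482 0.0484 0.0482 0.048 ]
sides [[-0.0296, 0.0278], [-0.0359, 0.0342], [-0.0297, 0.0283], [-0.0297, 0.0283], [-0.0298, 0.0285], [-0.0269, 0.016]]
hole 456 [ 0.03094341 -0.00522097] [0.03987139 0.00384875] [ 0.03535833 -0.00061782]
plate mid in tool (xyz) [ 0.00114431 -0.00036064  0.0007378 ] n [ 0.45196427  0.00893464 -0.8919913 ]
top 5552 (array([557.47, 229.46]), array([46.3, 95.9]), 67.49) 0.0605
pins 150 (array([557.48, 229.41]), array([ 6.3, 78.2]), 67.98) 0.0718
[0.5255 0.2425 0.0717] 81
[0.5911 0.2156 0.072 ] 69
pocket 2536 (array([556.95, 229.61]), array([32.8, 43.6]), 67.67) 0.0476
foot 6331 (array([557.86, 229.33]), array([ 90.6, 119.6]), 67.49) 0.0125
```

```bash
cat >> h.py <<'E'
SEAT=np.array([.5575,.2295,.0605]);MT=np.array([.0011,-.0006,.0007])
def tgt(up,yaw=-22.45,pitch=116.9):
    p=SEAT+[0,0,.005+up]-tool(yaw,pitch)@MT;print("target",p.round(4));go(p,yaw,pitch)
E
python3 -c "
from h import *
tgt(.10)"
```

```text
target [0.5589 0.2296 0.1656]
clock 11.0 pos [0.6555 0.1931 0.2041] q [0.29 0.44 0.27 1.41 0.   0.68] F [-0.1  0.8 -1.4] w 0.0566 f 64.5
total shift units [-0.1609  0.0608 -0.0641] turn units [ 1.178  2.874 -0.005]
```

Run:
```python
from h import *
def rect(P):r=cv2.minAreaRect((P[:,:2]*1000).astype(np.float32));return np.round(r[0],2),np.round(r[1],1),round(r[2],2)
for _ in range(3):
    s=arm.sense();w=arm.snapshot("wrist");W,t=wcloud(w,s);v,u=np.mgrid[:480,:640];ok=w["range_z"]>0
    print(s["clock"],s["position"].round(4))
    for lo,hi,nm in((.054,.066,"top"),(.067,.08,"pins"),(.044,.054,"pocket"),(.005,.02,"foot")):
        m=ok&(v<190)&(u>250)&(u<390)&(W[...,2]>lo)&(W[...,2]<hi)
        print(nm,m.sum(),rect(W[m]),np.median(W[m][:,2]).round(4))
        if nm=="pins":
            for a in(v<80,v>=80):print(np.median(W[m&a],0).round(4))
```

```text
11.0 [0.6555 0.1931 0.2041]
top 5588 (array([557.39, 229.53]), array([46.5, 95.9]), 67.66) 0.0605
pins 153 (array([557.63, 229.63]), array([ 6.9, 77.9]), 68.19) 0.0721
[0.5252 0.2426 0.072 ]
[0.591  0.2156 0.0724]
pocket 2539 (array([556.79, 229.5 ]), array([32.6, 43.5]), 67.55) 0.0476
foot 6347 (array([557.69, 229.39]), array([ 90.6, 119.4]), 67.58) 0.0125
11.05 [0.655  0.1917 0.2039]
top 5576 (array([556.97, 229.55]), array([46.5, 96. ]), 67.65) 0.0605
pins 150 (array([558.09, 229.15]), array([ 6.2, 77.6]), 67.62) 0.0722
[0.5254 0.2424 0.0721]
[0.591  0.2156 0.0722]
pocket 2577 (array([557.06, 229.57]), array([32.8, 44. ]), 67.71) 0.0476
foot 6453 (array([557.93, 229.24]), array([ 90.4, 119.9]), 67.61) 0.0125
11.1 [0.6544 0.1907 0.2042]
top 5581 (array([557.08, 229.66]), array([46.5, 95.8]), 67.64) 0.0605
pins 149 (array([558.2 , 229.26]), array([ 6.2, 77.3]), 67.6) 0.0723
[0.5255 0.2426 0.0719]
[0.591  0.2155 0.0724]
pocket 2579 (array([556.97, 229.47]), array([32.6, 43.9]), 67.56) 0.0476
foot 6444 (array([557.95, 229.27]), array([ 90.9, 120. ]), 67.42) 0.0125
```

>>> move_arm(
  increments=[
    [-0.0225,0.0087,0,0.168,0.41,0,1],
    [-0.0225,0.0087,0,0.168,0.41,0,1],
    [-0.0225,0.0087,0,0.168,0.41,0,1],
    [-0.0225,0.0087,-0.01,0.168,0.41,0,1],
    [-0.0225,0.0087,-0.01,0.168,0.41,0,1],
    [-0.0225,0.0087,-0.01,0.168,0.41,0,1],
    [-0.0225,0.0087,-0.01,0.168,0.41,0,1],
    [0,0,-0.01,0,0,0,1],
  ],
)

```text
clock: 12.15
position: [0.5587, 0.2259, 0.1742]
tcp_rot: [-0.523, -2.63, -0.12]
wrist_force: [0.4, 0.3, -2.6]
grip_width: 0.057
gripper_force: 64.5
```

```bash
python3 -c "
from h import *
tgt(.03)"
```

```text
target [0.5589 0.2296 0.0956]
clock 12.15 pos [0.5587 0.2259 0.1742] q [0.26 0.59 0.36 1.72 0.27 0.6 ] F [ 0.4  0.3 -2.6] w 0.057 f 64.5
total shift units [ 0.0003  0.006  -0.131 ] turn units [ 0.024  0.013 -0.   ]
```

>>> move_arm(
  increments=[
    [0,0.0015,-0.02,0.006,0.003,0,1],
    [0,0.0015,-0.02,0.006,0.003,0,1],
    [0,0.0015,-0.02,0.006,0.003,0,1],
    [0,0.0015,-0.02,0.006,0.003,0,1],
    [0,0,-0.02,0,0,0,1],
    [0,0,-0.02,0,0,0,1],
    [0,0,-0.011,0,0,0,1],
    [0,0,0,0,0,0,1],
  ],
)

```text
clock: 13.15
position: [0.5588, 0.23, 0.0958]
tcp_rot: [-0.521, -2.627, -0.125]
wrist_force: [-1.1, 0.6, -2.2]
grip_width: 0.057
gripper_force: 64.5
```

Run:
```python
from h import *
tgt(.03);tgt(.015)
s=arm.sense();w=arm.snapshot("wrist");W,t=wcloud(w,s);cv2.imwrite("pics/w4.png",w["frame"])
b=arm.snapshot("side");a=arm.snapshot("scene")
cv2.imwrite("pics/ab4.png",np.hstack([cv2.resize(a["frame"][220:340,420:540],(400,400),interpolation=2),cv2.resize(b["frame"][100:220,260:380],(400,400),interpolation=2)]))
ok=w["range_z"]>0;R=Rn.from_rotvec(s["tcp_rot"]).as_matrix()
v,u=np.mgrid[:480,:640]
P=W[(u>262)&(u<380)&(v>260)&(v<380)&ok];c=P.mean(0);n=np.linalg.svd(P-c,full_matrices=False)[2][2];n*=np.sign(n[2]);print("n",n.round(4),"z",c[2].round(4))
m=ok&(abs((W-c)@n)<.003)&(v>150)&(u>225)&(u<415);h=tool(-22.45,0)[:,2];l=tool(-22.45,0)[:,1]
Q=W[m]-SEAT;L=Q@h;Y=Q@l;print("end",[L[abs(Y-y)<.002].min().round(4) for y in np.arange(-.02,.021,.01)],[ (Y[abs(L-x)<.002].min().round(4),Y[abs(L-x)<.002].max().round(4)) for x in (-.04,-.03,-.02)])
```

```text
target [0.5589 0.2296 0.0956]
clock 13.15 pos [0.5588 0.23   0.0958] q [0.26 0.61 0.22 1.56 0.28 0.6 ] F [-1.1  0.6 -2.2] w 0.057 f 64.5
total shift units [ 0.0002 -0.0007 -0.0003] turn units [-0.002  0.001 -0.002]
target [0.5589 0.2296 0.0806]
clock 13.15 pos [0.5588 0.23   0.0958] q [0.26 0.61 0.22 1.56 0.28 0.6 ] F [-1.1  0.6 -2.2] w 0.057 f 64.5
total shift units [ 0.0002 -0.0007 -0.0253] turn units [-0.002  0.001 -0.002]
n [0.0027 0.0074 1.    ] z 0.1007
end [np.float64(-0.0488), np.float64(-0.0486), np.float64(-0.0486), np.float64(-0.0488), np.float64(-0.0482)] [(np.float64(-0.0289), np.float64(0.0294)), (np.float64(-0.0287), np.float64(0.0293)), (np.float64(-0.0288), np.float64(0.0292))]
```

View pics/ab4.png

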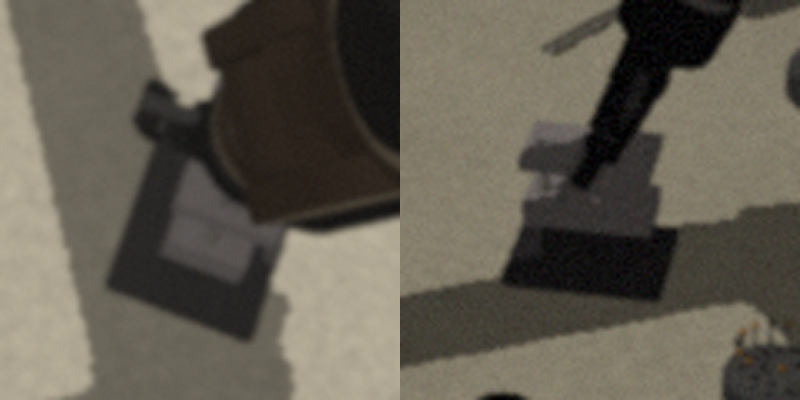

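View pics/w4.png

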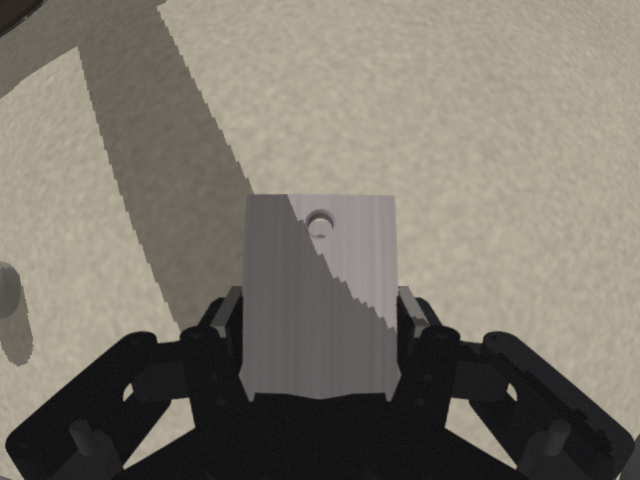

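The plate is level over the block, with its end edge at row 195 and its hole at (319,225). It is within 0.6 mm of centred, so I'll lower it gently.

>>> move_arm(
  increments=[
    [0.0007,-0.0008,0,0,0,0,1],
    [0,0,-0.005,0,0,0,1],
    [0,0,-0.005,0,0,0,1],
    [0,0,-0.005,0,0,0,1],
    [0,0,-0.005,0,0,0,1],
    [0,0,-0.005,0,0,0,1],
    [0,0,-0.005,0,0,0,1],
    [0,0,0,0,0,0,1],
  ],
)

```text
clock: 14.3
position: [0.5593, 0.2295, 0.0781]
tcp_rot: [-0.521, -2.628, -0.125]
wrist_force: [0.7, 0.8, -2.3]
grip_width: 0.0568
gripper_force: 64.5
```

```bash
python3 -c "
from h import *
tgt(0)"
```

```text
target [0.5589 0.2296 0.0656]
clock 14.3 pos [0.5593 0.2295 0.0781] q [0.26 0.62 0.2  1.53 0.28 0.6 ] F [ 0.7  0.8 -2.3] w 0.0568 f 64.5
total shift units [-0.0007  0.     -0.0207] turn units [-0.003  0.005 -0.002]
```

No contact yet at 12.5 mm up. I'll continue slowly.

>>> move_arm(
  increments=[
    [0,0,-0.003,0,0,0,1],
    [0,0,-0.003,0,0,0,1],
    [0,0,-0.003,0,0,0,1],
    [0,0,-0.003,0,0,0,1],
    [0,0,-0.003,0,0,0,1],
    [0,0,-0.003,0,0,0,1],
    [0,0,0,0,0,0,1],
    [0,0,0,0,0,0,1],
  ],
)

```text
clock: 15.3
position: [0.5595, 0.2296, 0.0676]
tcp_rot: [-0.521, -2.628, -0.126]
wrist_force: [1.3, -0.8, -2.0]
grip_width: 0.0572
gripper_force: 64.5
```

```bash
python3 -c "
from h import *
tgt(0)"
```

```text
target [0.5589 0.2296 0.0656]
clock 15.3 pos [0.5595 0.2296 0.0676] q [0.26 0.63 0.18 1.51 0.28 0.6 ] F [ 1.3 -0.8 -2. ] w 0.0572 f 64.5
total shift units [-0.0009 -0.0001 -0.0032] turn units [-0.004  0.008 -0.002]
```

Only 2 mm remain, with the pins in the holes and no side force. I'll go on until it touches.

>>> move_arm(
  increments=[
    [0,0,-0.0012,0,0,0,1],
    [0,0,0,0,0,0,1],
    [0,0,-0.0012,0,0,0,1],
    [0,0,0,0,0,0,1],
    [0,0,-0.0012,0,0,0,1],
    [0,0,0,0,0,0,1],
    [0,0,0,0,0,0,1],
    [0,0,0,0,0,0,1],
  ],
)

```text
clock: 16.3
position: [0.5594, 0.2296, 0.0658]
tcp_rot: [-0.521, -2.628, -0.126]
wrist_force: [-0.5, 0.1, 2.9]
grip_width: 0.0565
gripper_force: 65.1
```

It's in contact: the vertical force went from -2 N to +2.9 N. I'll open the fingers and check before retreating.

>>> move_arm(
  increments=[
    [0,0,0,0,0,0,0.3],
    [0,0,0,0,0,0,0.25],
    [0,0,0,0,0,0,0.2],
    [0,0,0,0,0,0,0],
    [0,0,0,0,0,0,0],
    [0,0,0,0,0,0,0],
    [0,0,0,0,0,0,0],
    [0,0,0,0,0,0,0],
  ],
  squeeze=20,
)

```text
clock: 17.3
position: [0.5594, 0.2296, 0.0654]
tcp_rot: [-0.521, -2.628, -0.126]
wrist_force: [-0.5, 0.2, 0.7]
grip_width: 0.0854
gripper_force: 0.0
```

>>> move_arm(
  increments=[
    [0.005,-0.002,0.0107,0,0,0,0],
    [0.01,-0.004,0.0214,0,0,0,0],
    [0.015,-0.006,0.032,0,0,0,0],
    [0.015,-0.006,0.032,0,0,0,0],
    [0.015,-0.006,0.032,0,0,0,0],
    [0.015,-0.006,0.032,0,0,0,0],
    [0.01,-0.004,0.0214,0,0,0,0],
    [0,0,0,0,0,0,0],
  ],
)

```text
clock: 18.3
position: [0.6115, 0.2089, 0.1758]
tcp_rot: [-0.522, -2.631, -0.128]
wrist_force: [-0.3, -1.0, 0.9]
grip_width: 0.0853
gripper_force: 0.0
```

Run:
```python
from h import *
s=arm.sense();w=arm.snapshot("wrist");W,t=wcloud(w,s);cv2.imwrite("pics/w5.png",w["frame"]);ok=w["range_z"]>0
print(s["clock"],s["position"],s["wrist_force"])
m=ok&(np.hypot(*(W[...,:2]-SEAT[:2]).transpose(2,0,1))<.06)&(W[...,2]>.064)&(W[...,2]<.08)
P=W[m];r=cv2.minAreaRect((P[:,:2]*1000).astype(np.float32));c=np.median(P,0);n=np.linalg.svd(P-P.mean(0),full_matrices=False)[2][2]
print(m.sum(),r,c[2],n)
```

```text
18.3 [0.61153941 0.20894295 0.17581899] [-0.28665823 -0.97111639  0.902227  ]
11477 ((558.32861328125, 229.14816284179688), (58.224464416503906, 96.31879425048828), 67.24144744873047) 0.07053985509229965 [-9.57784253e-04  2.88626367e-04  9.99999500e-01]
```

View pics/w5.png

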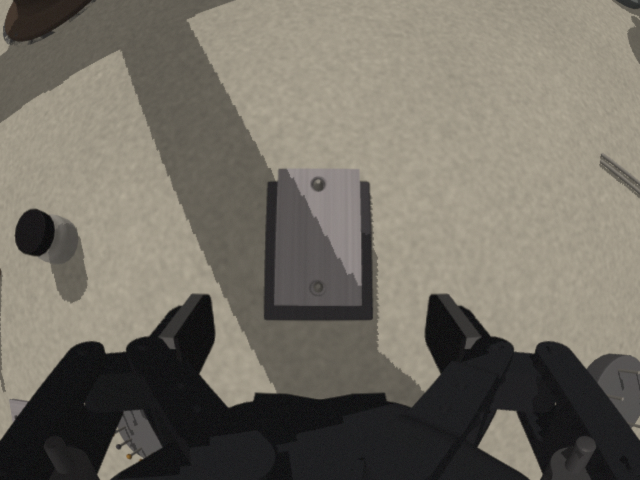

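The plate lies flush: its back is at 70.5 mm, level and centred, with both pins showing in the holes at (318,184) and (317,288). The gripper is clear, so I'm handing in.

```bash
python3 -c "
from workcell import arm
print(arm.hand_in())"
```

```text
the job is handed in; nothing more can be done
None
```

The upper half is seated flush on the lower half with both pins through its holes, released and the gripper clear, and the job was handed in at about 18 s; hand-in returned no verdict.

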